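# Clamp a re-glued hand stamp and keep holding the trigger

### The job

Two wooden hand stamps with re-glued end caps lie on the records table: stand the one that fits between the wooden rails of the small gluing clamp in its bed, on its rubber sole with its ends facing the jaw and the end stop, and let it go. Then pump the clamp's trigger against its handle (never push the jaw or its rod directly) until the jaw has pushed the stamp against the end stop and the jaw's sprung pad is pressed in about half way, and at no time much past three quarters, which would crush the joint. Finish while still holding the trigger squeezed, because the clamp slackens when the trigger is let go, without touching the stamp, and leave the phone, the cup and the ink pad where they are.

Things in the scene. Friction and masses are not known exactly. Their poses are not given: they have to be found in the camera images.
- slim_stamp_mid (a point): the slimmer hand stamp, which fits the clamp: wooden mount 60 mm long (x) x 34 wide (y) x 26 high (with its 4 mm dark rubber sole), and on it an upright handle rib 44 long (x) x 16 wide (y), from 26 to 52 mm above the underside; about 110 g. The dark strip at -x is the glued end cap; either end may face the jaw. Point: its centre, 26 mm above its underside; x along it, z up.
- wide_stamp_mid (a point): the other hand stamp, the same but 44 mm wide (y): too wide for the rails. Point: its centre, 26 mm above its underside.
- clamp: the gluing clamp, fixed to the table: grey base plate 300 x 90 x 8 mm; along its x axis, from -x to +x: handle, trigger in a steel housing 90 mm high (x -115 to -30 mm), jaw with sprung pad, bed between two wooden rails, end stop. Origin: centre of its underside; x towards the end stop, z up.
- bed (a point): the clamp's bed. Point: on top of the base plate, between the rails, under the centre of a stamp that is against the end stop. Axes as the clamp's. Rails 38 mm apart (y), 12 mm high, from x = -56 to +29 mm; end stop's face at x = +30, 40 mm high; pad's face at x = -80 mm plus joint rod. Set the stamp down with its centre about 8 mm short (x = -8 mm) to clear the end stop; the jaw pushes it home.
- handle_grip (a point): the clamp's fixed black upright handle, 16 mm thick along x, 28 wide, top 160 mm above the table. Point: its centre line at the height to squeeze, 134 mm above the table (x = -191, z = +126 mm from the bed point). Axes as the clamp's. Keep finger ends above 95 mm, clear of the housing.
- trigger_grip (a point): the steel trigger lever, 10 mm thick along x, 22 wide, standing on the handle's +x side, top 160 mm above the table. Point: mid-lever at the height to squeeze, 134 mm up, 36 mm from the handle's centre line when free, 16 mm when fully squeezed. Over their outer faces, handle and trigger measure 49 mm free, 29 mm squeezed. Squeeze them together, or pull the trigger towards the handle.
- trigger (a joint): trigger angle, rad: 0 free, 0.36 fully squeezed; pivot 55 mm below its grip point; a spring (3 to 4 N at the grip) returns it. Each full squeeze after a full release advances the rod by one 8 mm tooth (the first by 3 to 10 mm), at most 34 mm per rad; going back, the rod stays, held by 3 N of friction. Pressing the pad takes up to about 12 N at the grip. Two to five pumps are needed.
- rod (a joint): advance of the toothed steel rod with the jaw towards the end stop, m: starts between 0.016 and 0.032, at most 0.066. At 0.050 the pad just touches a stamp that stands against the end stop. Only the trigger may move it.
- pad (a joint): how far the sprung rubber pad is pressed in, m: 0 free (10 mm gap between pad and jaw plate), 0.010 at its stop; 1200 N/m, so half way (0.005) is 6 N. While the jaw slides the stamp along it reads under 0.0015. If the trigger is let go it falls back under 0.002. A full squeeze can press it in too far, to 0.008: squeeze the last part little by little.
- phone: bystander: black phone 70 x 140 x 10 mm lying on the table; point: centre of its underside
- cup: bystander: white plastic cup, 72 mm wide at the rim, 85 high; point: centre of its underside
- ink_pad: bystander: closed steel ink-pad tin 77 x 117 x 21 mm; point: centre of its underside

How it is judged (in metres and radians):
On the way, in this order (a step that is already met when the one before it is completed fails the run):
1. the slim stamp stands in the clamp's bed between the rails, let go, the pad not yet pressed (y of slim_stamp_mid in the frame of bed between -0.005 and 0.005 m and z of slim_stamp_mid in the frame of bed between 0.023 and 0.029 m and angle between slim_stamp_mid's own z axis and vertical below 0.08 rad and angle between the x axis of slim_stamp_mid and the x axis of bed, either way round below 0.1 rad and x of slim_stamp_mid in the frame of bed between -0.045 and 0.004 m and contact force between the fingers and slim_stamp below 0.2 N and value of joint pad below 0.0015 m), for 0.2 s.
2. the jaw is pumped against the stamp at the end stop and begins to press (x of slim_stamp_mid in the frame of bed above -0.003 m and value of joint pad above 0.002 m and contact force between the fingers and trigger above 0.5 N), for 0.1 s.
At the end, for the whole second after the job is handed in: The slim stamp stands upright on the bed between the rails, against the end stop (within 3 mm); the pad is pressed in 3.2 to 7.5 mm of its 10 mm, pushing on it with over 2 N; the fingers hold the trigger with over 1 N; the robot does not touch the stamp (y of slim_stamp_mid in the frame of bed between -0.005 and 0.005 m and z of slim_stamp_mid in the frame of bed between 0.023 and 0.029 m and angle between slim_stamp_mid's own z axis and vertical below 0.08 rad and angle between the x axis of slim_stamp_mid and the x axis of bed, either way round below 0.1 rad and x of slim_stamp_mid in the frame of bed between -0.003 and 0.003 m and value of joint pad between 0.0032 and 0.0075 m and contact force between pad and slim_stamp above 2 N and contact force between the fingers and trigger above 1 N and contact force between each of the fingers, the arm and slim_stamp below 0.2 N and linear speed of slim_stamp below 0.01 m/s); the arm keeps its last pose, push and grip.
It fails at once if the pad is pressed in more than 7.8 mm (joint crushed) (value of joint pad above 0.0078 m).
It fails at once if the robot pushes the jaw, its pad or its rod directly (over 2 N) (contact force between any of the fingers, the arm and rod above 2 N or contact force between any of the fingers, the arm and pad above 2 N).
It fails at once if the phone, the cup or the ink pad is moved by more than 30 mm (distance of any of phone, cup, ink_pad from where it was at the start of the episode above 0.03 m).
It also fails if it takes over 72 s, if anything falls off the work surface, if the arm or the gripper's body presses on something with over 40 N, if the wrist force passes 120 N, or if a joint passes its speed limit or range.

### The arm

A 6-joint arm with a two-finger parallel gripper is mounted at the origin on the work surface. World frame = base frame: x ahead of the robot, y to its left, z up, the work surface at z = 0. Lengths are in m, angles in degrees, forces in N, time in s.
With the tool pointing down it reaches from about 0.25 to 0.775 m from the base axis. Payload 8.9 kg.
Tool frame: the origin (TCP) lies midway between the tips of the shut fingers; the grasp point (between the pads) lies 19 mm behind it; z points along the fingers, y is the direction in which the jaws open and shut (so a half turn about z gives the same grasp; the last joint's range is limited). The gripper opens to 85 mm and grips with 20 to 120 N. Pads are 22 mm wide; open, the fingers measure 114 mm over their backs; the gripper's body (76 mm by 85 mm) begins 54 mm behind the grasp point. The pads swing forward as they close: fully open they stand 13 mm farther back than shut.
Start: joints at [-78.111, 16.656, -8.789, 64.555, 0, 82.019], TCP at [0.178, -0.494, 0.231] pointing down, gripper open.
Joint ranges: [-144.48, 144.48], [-52.06, 99.96], [-74.48, 78.29], [-112.23, 115.85], [-86.99, 84.42], [-180, 180]. Speed limits (degrees/s): [127.2, 127.2, 159.86, 180, 180, 180].

### API

Orientations are given as a 3x3 rotation matrix whose columns are the frame's x, y, z axes.
In Python, from bench import bot, imaging gives the robot as it stands. Calls block until the motion is done:
- bot.reach(position, orientation): joint-space move of the TCP to a pose.
- bot.movel(position, feed=0.15, rotation=None): straight line of the TCP; rotation=None keeps the orientation; feed is the mean speed in m/s.
- bot.set_joints(angles): joint-space move.
- bot.gripper_to(opening): opening from 0.0 (shut) to 1.0 (fully open); the grip force is fixed at half the most; returns when the fingers have stopped.
- bot.dwell(seconds).
- bot.inverse_kinematics(position, orientation): joint angles nearest the present ones, or None.
- bot.sense(): the state.
- imaging.camera(name): name is "side" or "top"; returns a dict with "color" (384x512x3 uint8, red, green, blue), "vertical_fov" (degrees; the focal length in pixels is half the picture's height over the tangent of half this angle, whatever the lens; pixels are square), "cx", "cy" (the principal point, pixels), "rvec" (rotation vector, rad) and "tvec" (3), from world to camera coordinates, as OpenCV has them. Camera axes: x right, y down, z forward; pixel columns grow to the right and rows downward; lengths in m; the calibration is good to about 2 mm. A picture is of the moment at which its call begins. There is no depth.
A pose or a line that the arm cannot do raises bot.MotionError and nothing moves.
- bot.hand_in(): hands the job in, once; it reports no verdict.
The state is a dict: "t": time; "q": joint angles; "joint_vel": joint speeds; "joint_torque": joint torques, N m; "tcp_pos": TCP position; "ee_rot": TCP orientation; "force": force on the tool from outside, world axes, zero at the start; "ft_torque": the same for the moment, N m; "gripper_width": opening from 0.0 (shut) to 1.0 (fully open).
Only numpy, scipy, OpenCV 4.12 (cv2) and the standard library are available. Lean on these libraries where they do the work, as an engineer would, in place of code of your own. Each camera call takes 0.05 s, during which the arm holds its last target.

## Working session

There is one attempt and no reset: what is moved stays moved. The work goes in short steps, each a Python script; the robot and the scene stay as the last script left them, time stands still between calls to the robot, and variables do not carry over. Pictures are saved under pics/ and viewed, and the job is handed in when it is done.

```bash
ls; mkdir -p pics; python3 - <<'E'
from bench import bot, imaging
import cv2
for n in ("top","side"):
    c=imaging.camera(n); cv2.imwrite(f"pics/{n}0.png",cv2.resize(c["color"][:,:,::-1],(800,600),interpolation=cv2.INTER_CUBIC))
    print(n,{k:v for k,v in c.items() if k!="color"})
print(bot.sense())
E
```

```text
pics
top {'vertical_fov': 51.77819758228319, 'cx': 261.06303381938045, 'cy': 191.19675933908826, 'rvec': array([ 2.12809852, -2.17015938,  0.16355972]), 'tvec': array([-0.00954298,  0.58026406,  1.24225067])}
side {'vertical_fov': 46.436070070902844, 'cx': 258.30142733830826, 'cy': 191.36375898184647, 'rvec': array([ 0.52971921, -2.64552454,  1.27589286]), 'tvec': array([0.4989388 , 0.24587264, 1.17481043])}
{'t': 0.1, 'q': array([-7.81125578e+01,  1.66838114e+01, -8.82604973e+00,  6.45539298e+01,
       -2.10398647e-03,  8.20177975e+01]), 'joint_vel': array([ 0.02451941, -0.05939479,  0.18529076,  0.09468312,  0.07135412,
       -0.00485551]), 'joint_torque': array([ 1.46697526e-03, -5.37978172e+01,  3.31919253e+01,  9.36044933e-03,
       -2.28081026e-04,  5.46588609e-06]), 'tcp_pos': array([ 0.17834327, -0.49337632,  0.23081138]), 'ee_rot': array([[ 9.40468337e-01,  3.39881211e-01, -2.65275008e-04],
       [ 3.39881294e-01, -9.40467722e-01,  1.08192037e-03],
       [ 1.18241824e-04, -1.10767387e-03, -9.99999380e-01]]), 'force': array([ 0.91400769, -0.31478984,  0.28423135]), 'ft_torque': array([-0.02305247, -0.0336896 ,  0.00321803]), 'gripper_width': 1.003846487284677}
```

View pics/top0.png

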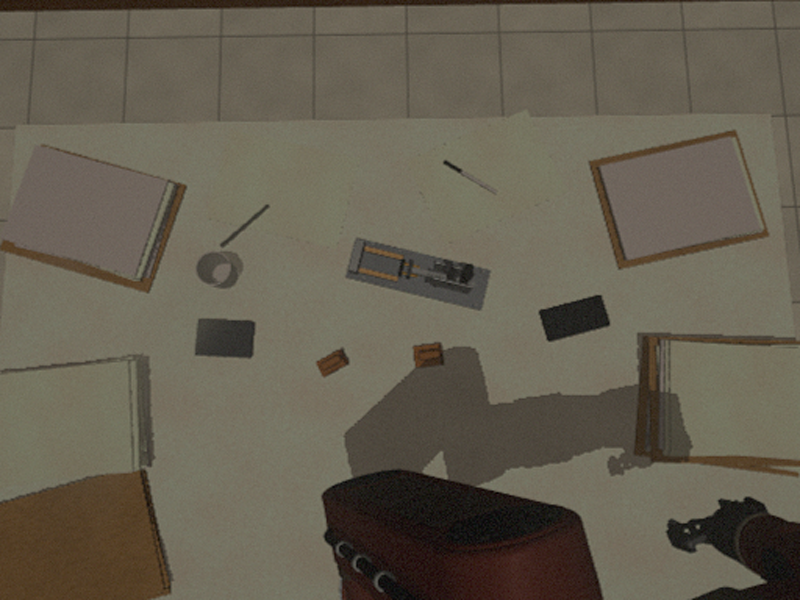

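View pics/side0.png

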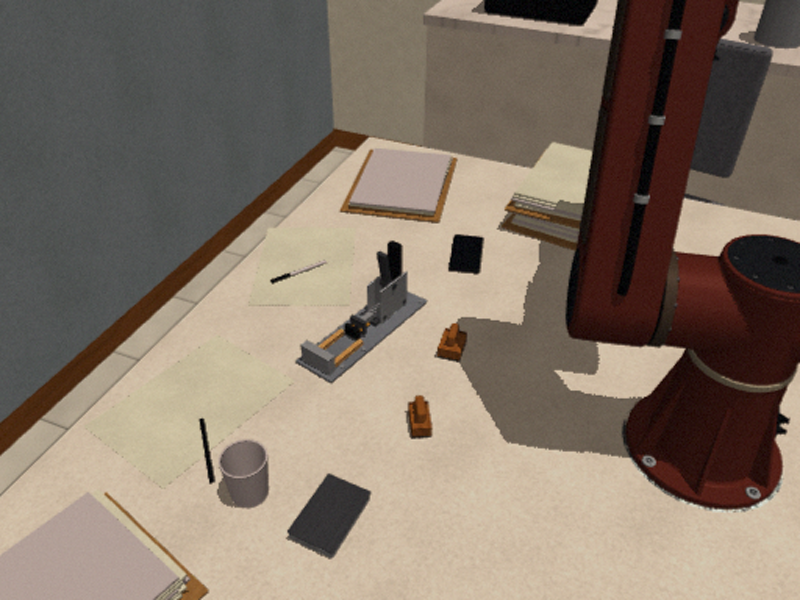

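Both stamps lie in front of the clamp: at about (332,362) and (428,355) in the top view, with the clamp at (418,274). I'll zoom in on them.

```bash
cat > h.py <<'E'
from bench import bot, imaging
import cv2, numpy as np
def cam(n):
    c=imaging.camera(n); R,_=cv2.Rodrigues(np.array(c["rvec"])); h,w=c["color"].shape[:2]
    f=h/2/np.tan(np.radians(c["vertical_fov"])/2)
    c["K"]=np.array([[f,0,c["cx"]],[0,f,c["cy"]],[0,0,1]]); c["R"]=R; c["t"]=np.array(c["tvec"]).reshape(3); return c
def unproj(c,uv,z):
    d=c["R"].T@np.linalg.inv(c["K"])@np.array([uv[0],uv[1],1.]); o=-c["R"].T@c["t"]
    return o+d*(z-o[2])/d[2]
def proj(c,P):
    p=(c["R"]@np.atleast_2d(P).T).T+c["t"]; p=p@c["K"].T; return p[:,:2]/p[:,2:]
def crop(c,x0,y0,x1,y1,s,fn,gain=1.5,lines=()):
    im=c["color"][y0:y1,x0:x1,::-1]; im=np.clip(im*gain,0,255).astype(np.uint8)
    im=cv2.resize(im,None,fx=s,fy=s,interpolation=cv2.INTER_CUBIC)
    for P in lines:
        p=(proj(c,P)-[x0,y0]+.5)*s
        cv2.polylines(im,[np.round(p).astype(np.int32)],True,(0,255,0),1)
    for i in range(x0//10*10+10,x1,10): cv2.putText(im,str(i),(int((i-x0+.5)*s)-8,10),0,.35,(255,0,0),1); cv2.line(im,(int((i-x0+.5)*s),12),(int((i-x0+.5)*s),18),(255,0,0),1)
    for i in range(y0//10*10+10,y1,10): cv2.putText(im,str(i),(0,int((i-y0+.5)*s)+4),0,.35,(255,0,0),1)
    cv2.imwrite(fn,im)
E
python3 - <<'E'
from h import *
c=cam("top"); crop(c,195,145,320,245,6,"pics/t1.png")
s=cam("side"); crop(s,180,145,310,285,4,"pics/s1.png")
print(-c["R"].T@c["t"],-s["R"].T@s["t"])
for uv in [(212,232),(274,227),(268,175)]: print(unproj(c,uv,0.02))
E
```

```text
[ 0.39433809 -0.01033206  1.31315456] [0.1819054  0.90052216 0.91953417]
[0.45217823 0.14114158 0.02      ]
[ 0.46442755 -0.060907    0.02      ]
[ 0.63716587 -0.04522075  0.02      ]
```

View pics/t1.png

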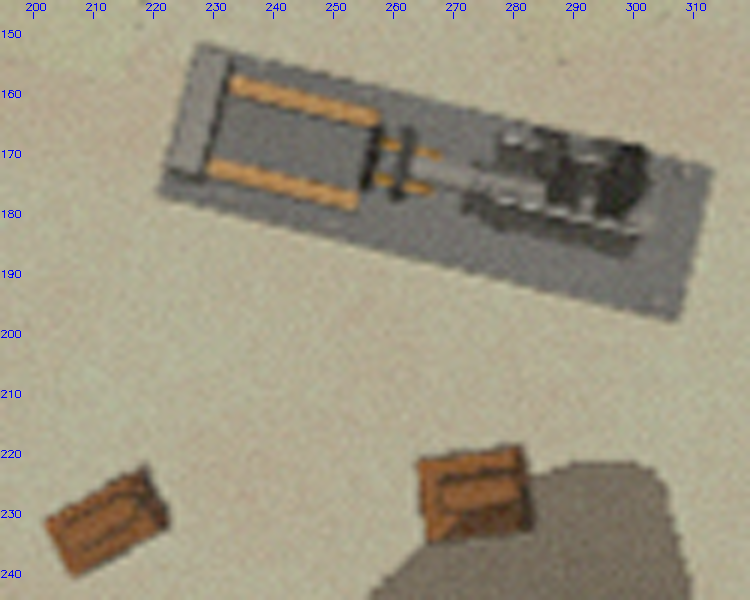

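View pics/s1.png

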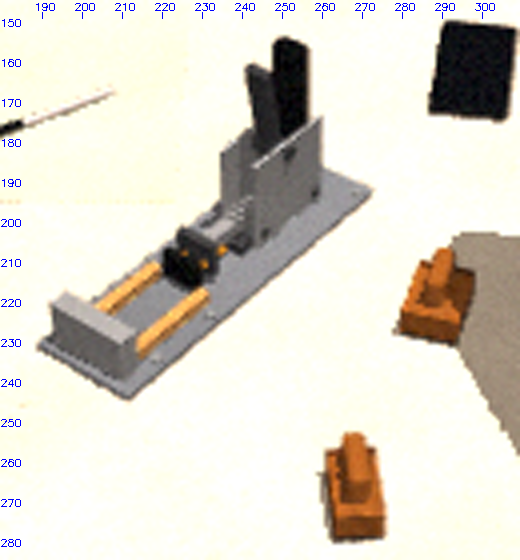

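The left stamp is the slim one: its sides measure about 18.4 x 10.3 px, or 60 x 33 mm. The right one measures about 44 mm wide. Next I'll fit poses with both cameras.

```bash
cat > fit.py <<'E'
from h import *
from scipy.optimize import minimize, least_squares
def T(x,y,a):
    c_,s_=np.cos(a),np.sin(a); M=np.eye(4); M[:2,:2]=[[c_,-s_],[s_,c_]]; M[:2,3]=x,y; return M
def box(M,x0,x1,y0,y1,z0,z1):
    P=np.array([[x,y,z,1] for x in(x0,x1) for y in(y0,y1) for z in(z0,z1)]); return (P@M.T)[:,:3]
def hullmask(c,boxes,S=4):
    m=np.zeros((384*S,512*S),np.uint8)
    for b in boxes:
        p=(proj(c,b)+.5)*S
        cv2.fillConvexPoly(m,cv2.convexHull(np.round(p*16).astype(np.int32)),1,shift=4)
    return cv2.resize(m.astype(np.float32),(512,384),interpolation=cv2.INTER_AREA)
def stampboxes(M,w=.034): return [box(M,-.03,.03,-w/2,w/2,0,.026),box(M,-.022,.022,-.008,.008,.026,.052)]
def omask(c,roi):
    hsv=cv2.cvtColor(c["color"],cv2.COLOR_RGB2HSV); m=((hsv[...,1]>110)|(hsv[...,2]<70)).astype(np.float32)
    out=np.zeros_like(m); x0,y0,x1,y1=roi; out[y0:y1,x0:x1]=m[y0:y1,x0:x1]; return out
def fitstamp(c,s,rt,rs,x0,w=.034):
    mt=omask(c,rt); ms=omask(s,rs)
    def cost(p):
        b=stampboxes(T(*p),w); 
        return sum(np.abs(hullmask(k,b)-m).sum()/m.sum() for k,m in((c,mt),(s,ms)))
    best=None
    for a in np.radians([0,-8,8]):
        q=[x0[0],x0[1],x0[2]+a]
        sim=[q]+[list(np.add(q,d)) for d in([.008,0,0],[0,.008,0],[0,0,.12])]
        r=minimize(cost,q,method="Nelder-Mead",options=dict(initial_simplex=np.array(sim),xatol=1e-4,fatol=1e-4))
        if best is None or r.fun<best.fun: best=r
    return best
E
python3 - <<'E'
from fit import *
c=cam("top"); s=cam("side")
g=unproj(c,(212,231),.02)
v=unproj(c,(202,231),.026)-unproj(c,(218,222),.026); a=np.arctan2(v[1],v[0])
r=fitstamp(c,s,(195,214,230,248),(255,248,282,284),[g[0],g[1],a]); print("slim",r.x,np.degrees(r.x[2]),r.fun)
g=unproj(c,(273,227),.02);v=unproj(c,(264,221),.026)-unproj(c,(281,218.5),.026); a=np.arctan2(v[1],v[0])
# clamp plate
pts=np.array([unproj(c,u,.008) for u in [(227,151.3),(313.3,172.3),(307.2,198.3),(220.3,177)]])
for i in range(4): print(np.linalg.norm(pts[i]-pts[(i+1)%4]))
ctr=pts.mean(0); ax=(pts[0]+pts[3]-pts[1]-pts[2]); th=np.arctan2(ax[1],ax[0]); print("clamp",ctr,np.degrees(th))
C=T(ctr[0],ctr[1],th)
rp=np.array([unproj(c,u,.020) for u in [(233,157),(258,162.5),(254,179),(229,171)]])
print((np.c_[rp,np.ones(4)]@np.linalg.inv(C).T))
np.savez("pose.npz",slim=r.x,clamp=[ctr[0],ctr[1],th])
bx=.15-.03-.02
sb=stampboxes(T(*r.x))
def L(b): return [b[[0,2,6,4]],b[[1,3,7,5]]]
lines=sum([L(b) for b in sb],[])+L(box(C,-.15,.15,-.045,.045,0,.008))
for bx in (.09,): 
  lines+=L(box(C,bx-.056,bx+.029,.019,.027,.008,.020))+L(box(C,bx-.056,bx+.029,-.027,-.019,.008,.020))+L(box(C,bx-.199,bx-.183,-.014,.014,.134,.16))+L(box(C,bx+.03,bx+.045,-.035,.035,.008,.048))+L(box(C,bx-.16,bx-.150,-.011,.011,.134,.16))+L(box(C,-.115,-.03,-.02,.02,.008,.09))
crop(c,195,145,320,245,6,"pics/t2.png",lines=lines)
crop(s,180,145,310,285,4,"pics/s2.png",lines=lines)
E
```

```text
slim [0.45415857 0.13998196 2.04579136] 117.21521062173679 0.2547001242637634
0.2995298594900188
0.09078257652538073
0.2988240918385014
0.09088050097346045
clamp [ 0.64076595 -0.04161862  0.008     ] 74.95913223784424
[[ 0.12375635 -0.0286789   0.02        1.        ]
 [ 0.03808143 -0.03062268  0.02        1.        ]
 [ 0.03746868  0.02685487  0.02        1.        ]
 [ 0.12474065  0.02069458  0.02        1.        ]]
```

View pics/t2.png

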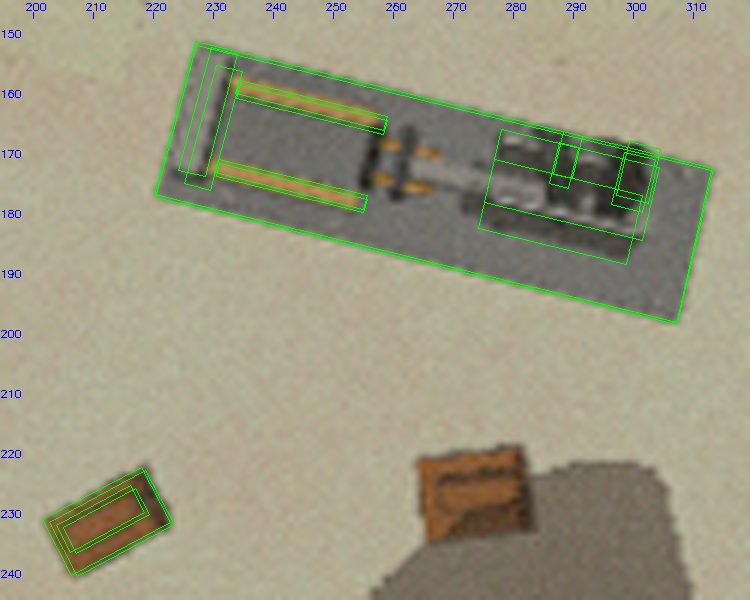

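View pics/s2.png

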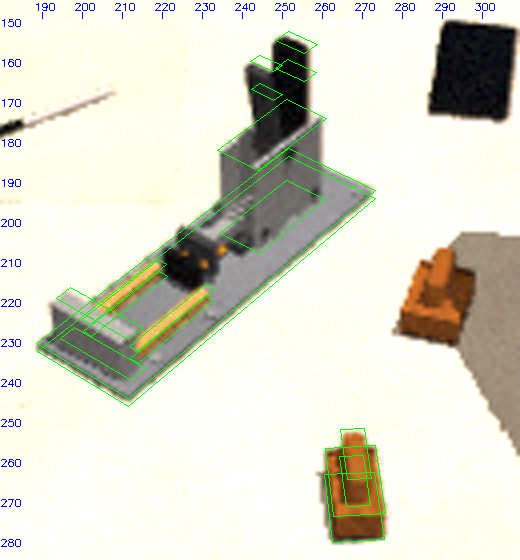

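The slim stamp fit matches well in both views. Next I'll refine the clamp pose, using the orange rails, which matter for the fit.

```bash
cat > rails.py <<'E'
from fit import *
def railmask(c,roi):
    hsv=cv2.cvtColor(c["color"],cv2.COLOR_RGB2HSV); x0,y0,x1,y1=roi
    m=np.zeros((384,512),np.float32); sub=np.clip((hsv[y0:y1,x0:x1,1].astype(np.float32)-60)/70,0,1); m[y0:y1,x0:x1]=sub; return m
def rboxes(M,w): return [box(M,-.056,.029,.019,.019+w,.008,.020),box(M,-.056,.029,-.019-w,-.019,.008,.020)]
def fitrails(views,p0):
    # views: list (cam, mask)
    def cost(p): 
        b=rboxes(T(*p[:3]),p[3]); return sum(np.abs(hullmask(k,b)-m).sum()/m.sum() for k,m in views)
    sim=[p0]+[list(np.add(p0,d)) for d in([.006,0,0,0],[0,.006,0,0],[0,0,.05,0],[0,0,0,.003])]
    return minimize(cost,p0,method="Nelder-Mead",options=dict(initial_simplex=np.array(sim),xatol=1e-4,fatol=1e-4,maxiter=400))
E
python3 - <<'E'
from rails import *
c=cam("top"); s=cam("side"); x,y,th=np.load("pose.npz")["clamp"]
p0=[x+.0935*np.cos(th),y+.0935*np.sin(th),th,.007]
mt=railmask(c,(226,150,257,184)); ms=railmask(s,(204,205,219,236)) if 0 else railmask(s,(200,207,234,236))
ms[:, :]*=1
# exclude jaw springs: zero region right of line
for v in ([(c,mt)],[(s,ms)],[(c,mt),(s,ms)]):
    r=fitrails(v,p0); print(r.x[:3],np.degrees(r.x[2]),r.x[3],r.fun)
    d=r.x[:2]-[x,y]; print("bx,by in plate frame",d@[np.cos(th),np.sin(th)],d@[-np.sin(th),np.cos(th)])
def L(b): return [b[[0,2,6,4]],b[[1,3,7,5]]]
lines=sum([L(b) for b in rboxes(T(*r.x[:3]),r.x[3])],[])
crop(c,215,145,270,190,8,"pics/t3.png",lines=lines)
crop(s,185,195,245,250,8,"pics/s3.png",lines=lines)
cv2.imwrite("pics/m3.png",cv2.resize(np.hstack([mt[145:190,215:270],ms[195:240,185:245]])*255,None,fx=6,fy=6))
E
```

```text
[0.66622302 0.0493506  1.30951444] 75.02965037254458 0.008368945791326698 0.25577256083488464
bx,by in plate frame 0.09445901178570751 -0.0009777000531361203
[0.66612842 0.04652555 1.34020205] 76.78792123919042 0.008578007873392987 0.4460308253765106
bx,by in plate frame 0.09170619243650736 -0.001619464427312673
[0.66645172 0.04904401 1.31539255] 75.36644153869098 0.008407839729652124 0.7627274394035339
bx,by in plate frame 0.09422227280711316 -0.0012781341685189945[ WARN:0@7.010] global loadsave.cpp:1063 imwrite_ Unsupported depth image for selected encoder is fallbacked to CV_8U.
```

View pics/t3.png

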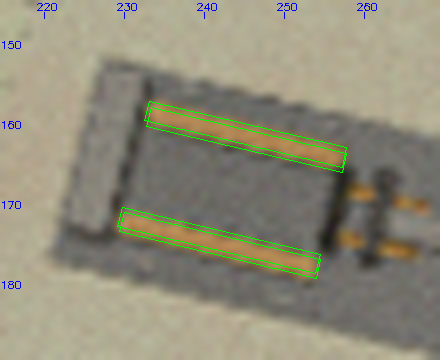

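View pics/s3.png

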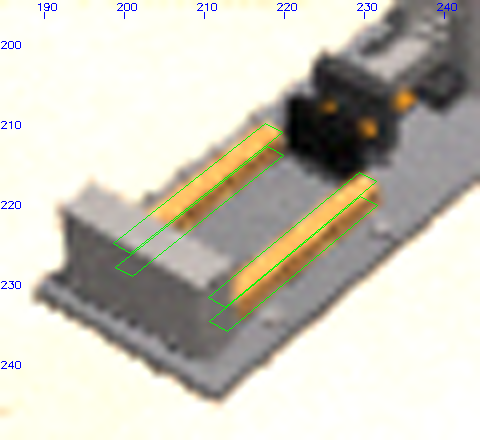

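View pics/m3.png

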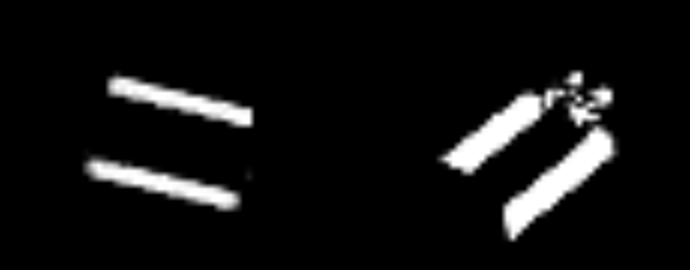

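```bash
cat >> h.py <<'E'
def Rd(a): # tool down, tool y axis at angle a (rad) in plane
    y=np.array([np.cos(a),np.sin(a),0]); z=np.array([0,0,-1.]); return np.c_[np.cross(y,z),y,z]
def st(msg=""):
    s=bot.sense(); print(msg,"t%.2f"%s["t"],"tcp",np.round(s["tcp_pos"],4),"F",np.round(s["force"],2),"g%.3f"%s["gripper_width"]); return s
BED=np.array([.6665,.0495]); TH=np.radians(75.1); CX=np.array([np.cos(TH),np.sin(TH)]); CY=np.array([-np.sin(TH),np.cos(TH)])
def bedp(x,y=0): return BED+x*CX+y*CY
E
python3 - <<'E'
from h import *
sl=np.load("pose.npz")["slim"]
for k in (-1,1):
  a=sl[2]+k*np.pi/2
  for d in (0,):
    print(k,"pick",bot.inverse_kinematics([sl[0],sl[1],.12],Rd(a)),"low",bot.inverse_kinematics([sl[0],sl[1],.03],Rd(a)))
    a2=TH+k*np.pi/2
    print("place",bot.inverse_kinematics([*bedp(-.008),.04],Rd(a2)))
for a in (TH,TH+np.pi): print("squeeze",bot.inverse_kinematics([*bedp(-.18),.12],Rd(a)))
E
```

```text
-1 pick [  8.30672902  16.97512971 -26.54619879  46.4786715    0.
  71.0915184 ] low [  8.30672902  24.12012627 -32.66990398  33.20996975   0.
  71.0915184 ]
place [ -2.68942207  40.2059616   -0.11751037  49.67652803   0.
 102.21057793]
1 pick [   8.30672902   16.97512971  -26.54619879   46.4786715     0.
 -108.9084816 ] low [   8.30672902   24.12012627  -32.66990398   33.20996975    0.
 -108.9084816 ]
place [ -2.68942207  40.2059616   -0.11751037  49.67652803   0.
 -77.78942207]
squeeze [-17.96347789  32.57002688  -1.13095476  56.29901835   0.
  -3.06347789]
squeeze [-17.96347789  32.57002688  -1.13095476  56.29901835   0.
 176.93652211]
```

```bash
python3 - <<'E'
from h import *
sl=np.load("pose.npz")["slim"]; R=Rd(sl[2]-np.pi/2)
bot.reach([sl[0],sl[1],.16],R); bot.gripper_to(.6); st("above")
bot.movel([sl[0],sl[1],.031],feed=.12); st("down")
c=cam("top"); crop(c,185,190,260,265,8,"pics/t4.png"); s=cam("side"); crop(s,220,210,310,290,8,"pics/s4.png")
E
```

```text
above t3.30 tcp [0.4542 0.1399 0.16  ] F [ 0.02 -0.18  0.43] g0.599
down t4.53 tcp [0.4546 0.1401 0.0315] F [ 0.79 -0.53  0.68] g0.599
```

View pics/s4.png

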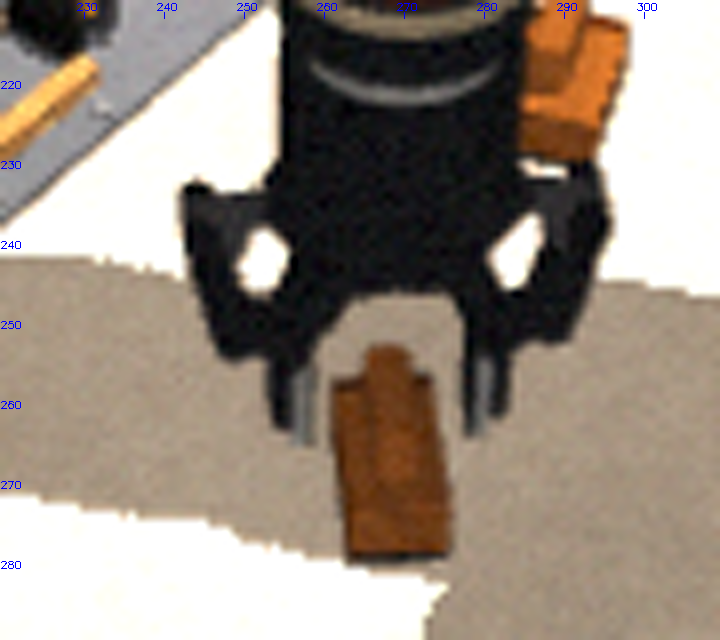

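The fingers (pads at about columns 258 and 278) straddle the rib (266–271), centred. Closing.

```bash
python3 - <<'E'
from h import *
bot.gripper_to(0.0); st("closed")
p=bot.sense()["tcp_pos"]
bot.movel([p[0],p[1],.12],feed=.12); st("up")
bot.reach([*bedp(-.008),.12],Rd(TH-np.pi/2)); bot.dwell(.3); st("over")
bot.movel([*bedp(-.008),.068],feed=.1); bot.dwell(.3); st("low over")
c=cam("top"); crop(c,205,140,285,200,9,"pics/t5.png"); s=cam("side"); crop(s,180,175,260,250,8,"pics/s5.png")
E
```

```text
closed t5.03 tcp [0.4543 0.14   0.0312] F [-0.9  -1.45  4.39] g0.172
up t5.92 tcp [0.4538 0.1399 0.1194] F [-0.07 -0.07 -1.64] g0.172
over t7.15 tcp [0.664  0.0425 0.1205] F [ 0.4  -0.23 -0.61] g0.173
low over t8.12 tcp [0.6648 0.0418 0.0686] F [-0.53 -0.15 -1.19] g0.170
```

View pics/s5.png

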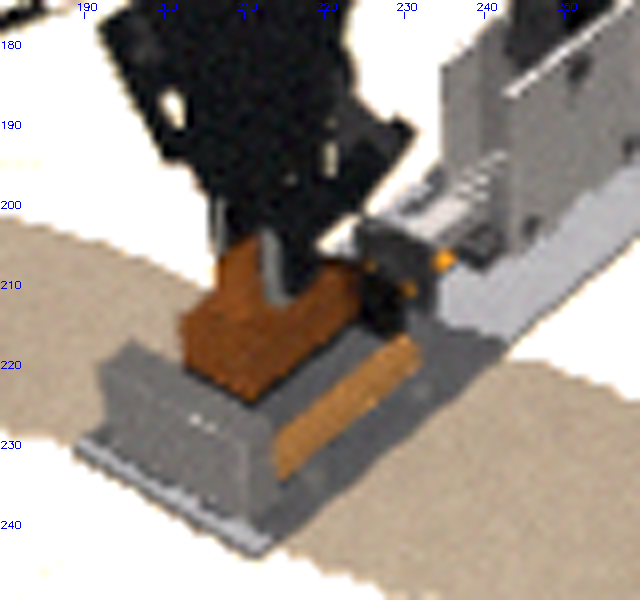

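View pics/t5.png

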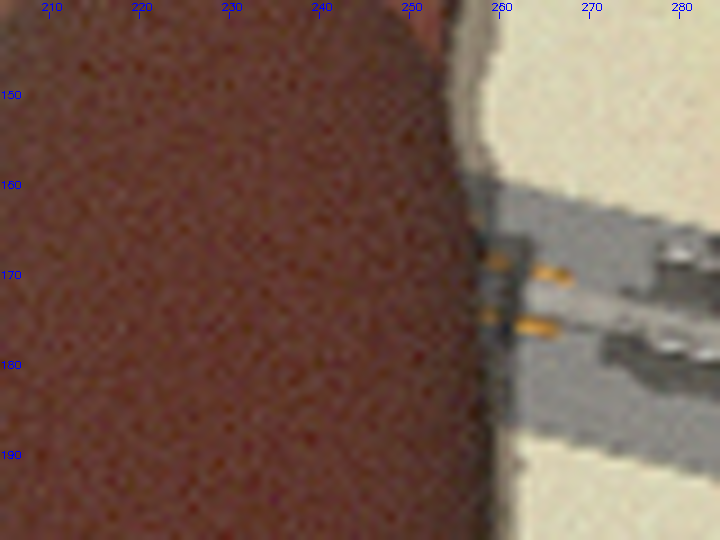

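```bash
python3 - <<'E'
from fit import *
s=cam("side"); p=bot.sense()["tcp_pos"]; z=p[2]-.0312
M=T(p[0],p[1],TH); M[2,3]=z
def L(b): return [b[[0,2,6,4]],b[[1,3,7,5]]]
lines=sum([L(b) for b in stampboxes(M)],[])
B=T(*BED,TH)
lines+=[box(B,-.056,.029,.019,.0274,.008,.020)[[1,3,7,5]],box(B,-.056,.029,-.0274,-.019,.008,.020)[[1,3,7,5]]]
crop(s,180,190,250,250,10,"pics/s6.png",lines=lines)
q=proj(s,[[*bedp(0),.02],[*bedp(.01),.02],[*bedp(0,.01),.02]]); print(q[1]-q[0],q[2]-q[0])
E
```

```text
[-2.28163885  1.82914739] [2.54732083 1.4254845 ]
```

View pics/s6.png

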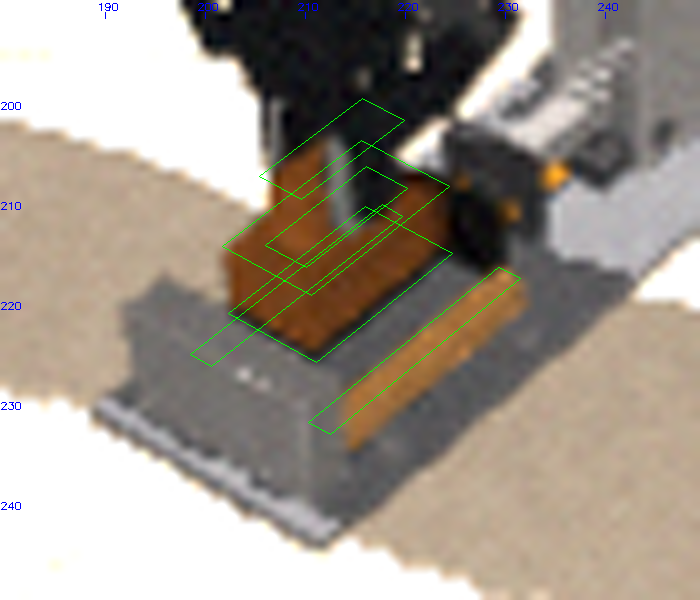

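The predicted outlines of the stamp and rails lie within about 0.5 px of the image. I'll lower to just above the rails, then descend slowly while watching the force.

```bash
python3 - <<'E'
from fit import *
b=bedp(-.008)
bot.movel([*b,.0535],feed=.05); bot.dwell(.2); s0=st("above rails")
s=cam("side"); p=bot.sense()["tcp_pos"]; M=T(p[0],p[1],TH); M[2,3]=p[2]-.0312
def L(b): return [b[[0,2,6,4]],b[[1,3,7,5]]]
crop(s,180,190,250,250,10,"pics/s7a.png",lines=L(stampboxes(M)[0]))
for z in (.0505,.0485,.0465,.0445,.0425,.041,.040):
    bot.movel([*b,z],feed=.03); q=st(str(z))
    if q["force"][2]-s0["force"][2]>6 or np.linalg.norm((q["force"]-s0["force"])[:2])>8: print("contact"); break
s=cam("side"); crop(s,180,190,250,250,10,"pics/s7b.png")
E
```

```text
above rails t8.91 tcp [0.6647 0.0418 0.0537] F [-0.19  1.   -1.33] g0.169
0.0505 t9.21 tcp [0.6642 0.0418 0.0503] F [ 0.74  0.76 -1.9 ] g0.171
0.0485 t9.46 tcp [0.6643 0.0418 0.0483] F [ 0.45 -0.92 -1.64] g0.168
0.0465 t9.71 tcp [0.6643 0.0418 0.0463] F [-0.74 -0.68 -0.63] g0.175
0.0445 t9.96 tcp [0.6643 0.0418 0.0443] F [-0.7  -0.17 -1.49] g0.173
0.0425 t10.21 tcp [0.6643 0.0418 0.0423] F [-0.5   0.83 -1.74] g0.171
0.041 t10.46 tcp [0.6644 0.0418 0.0409] F [-0.17  0.36 -1.05] g0.165
0.04 t10.71 tcp [0.6644 0.0418 0.0399] F [-0.04  0.09 -0.64] g0.175
```

View pics/s7b.png

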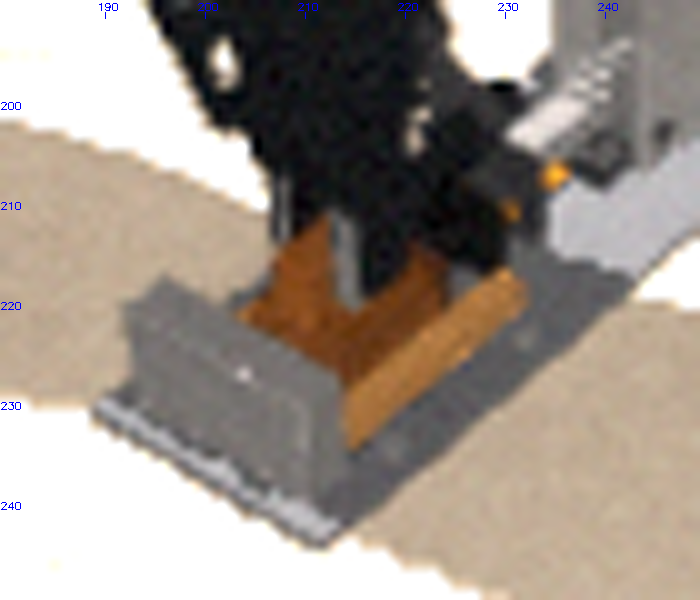

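It went in with no contact. Release and look.

```bash
python3 - <<'E'
from fit import *
b=bedp(-.008)
for z in (.0392,.0388):
    bot.movel([*b,z],feed=.03); q=st(str(z))
bot.gripper_to(.5); bot.dwell(.2); st("open")
bot.movel([*b,.2],feed=.15); bot.reach([*bedp(-.16),.23],Rd(TH)); bot.gripper_to(.85); st("up")
s=cam("side"); M=T(*bedp(-.008),TH); M[2,3]=.008
def L(b): return [b[[0,2,6,4]],b[[1,3,7,5]]]
crop(s,180,180,260,250,9,"pics/s8.png"); c=cam("top"); crop(c,215,140,320,210,7,"pics/t8.png")
E
```

```text
0.0392 t11.01 tcp [0.6646 0.0418 0.0393] F [ 0.83 -1.02  0.13] g0.174
0.0388 t11.26 tcp [0.6646 0.0418 0.0393] F [-2.35 -0.73  5.37] g0.177
open t11.84 tcp [0.6644 0.0418 0.0387] F [ 0.83  1.03 -0.27] g0.497
up t15.05 tcp [ 0.6254 -0.105   0.23  ] F [-0.59 -1.23 -0.55] g0.851
```

View pics/s8.png

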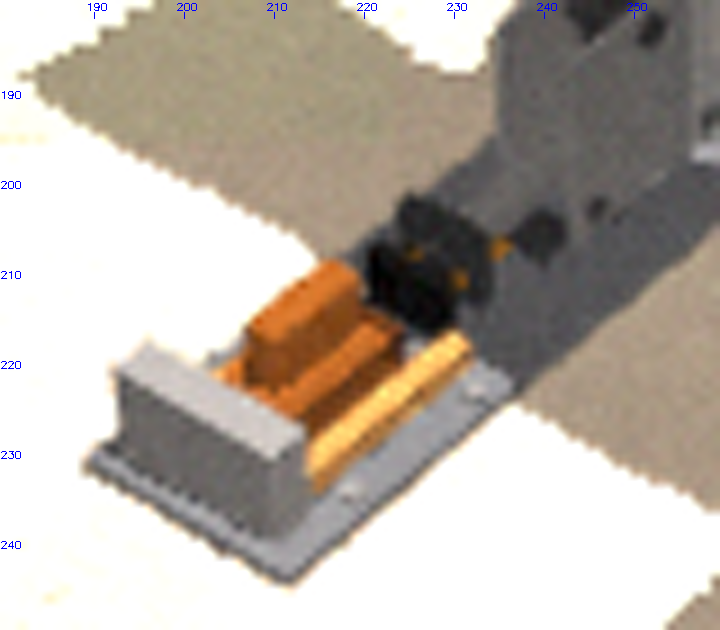

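View pics/t8.png

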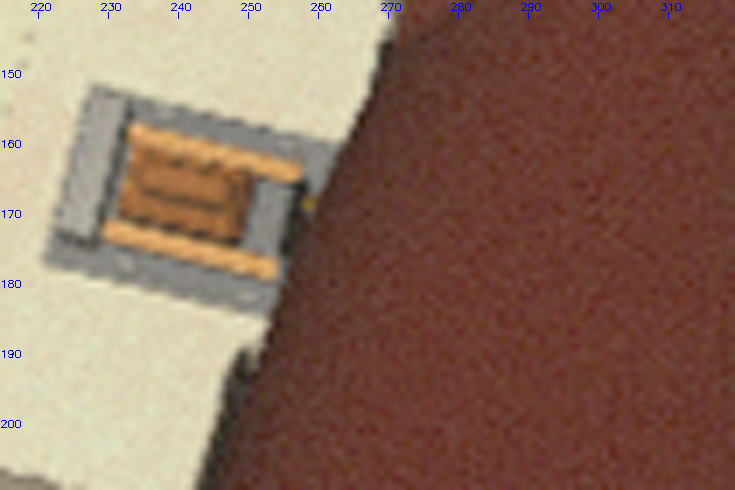

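The stamp stands between the rails, square to them, just short of the end stop. Next I'll bring the open fingers around the handle and trigger. The +x finger will pull the trigger, so the arm position gives fine control.

```bash
cat > pump.py <<'E'
from fit import *
Z=.108
def f(n=5):
    v=[]
    for _ in range(n): bot.dwell(.02); v.append(bot.sense()["force"])
    m=np.mean(v,0); return m[:2]@CX, m[:2]@CY, m[2]
def go(x,feed=.05): bot.movel([*bedp(x),Z],feed=feed)
def look(i):
    s=cam("side"); crop(s,185,145,275,235,7,f"pics/ps{i}.png",gain=1.6); c=cam("top"); crop(c,215,140,320,210,7,f"pics/pt{i}.png")
E
python3 - <<'E'
from pump import *
bot.movel([*bedp(-.1745),.23],feed=.1); st()
bot.movel([*bedp(-.1745),Z],feed=.1); bot.dwell(.2); st("down"); print(np.round(f(10),2))
look(0)
E
```

```text
t15.44 tcp [ 0.6214 -0.12    0.23  ] F [0.6  0.   0.47] g0.849
down t17.01 tcp [ 0.6219 -0.1192  0.1085] F [0.08 0.18 0.58] g0.847
[0.03 0.07 0.13]
```

View pics/ps0.png

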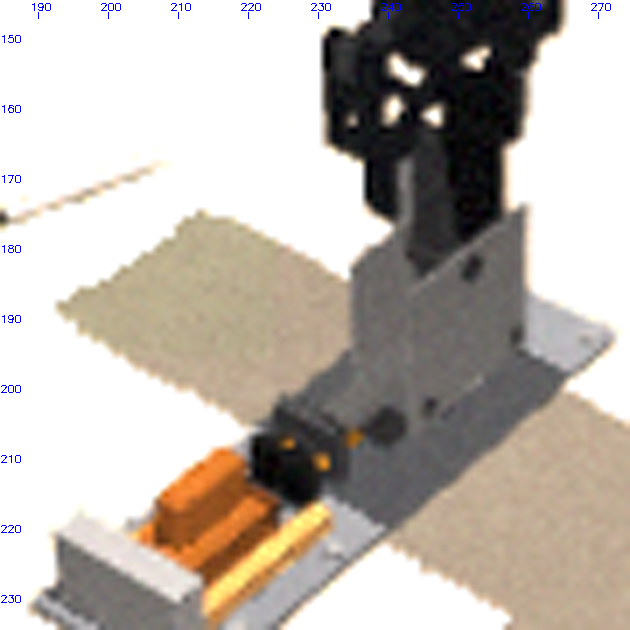

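View pics/pt0.png

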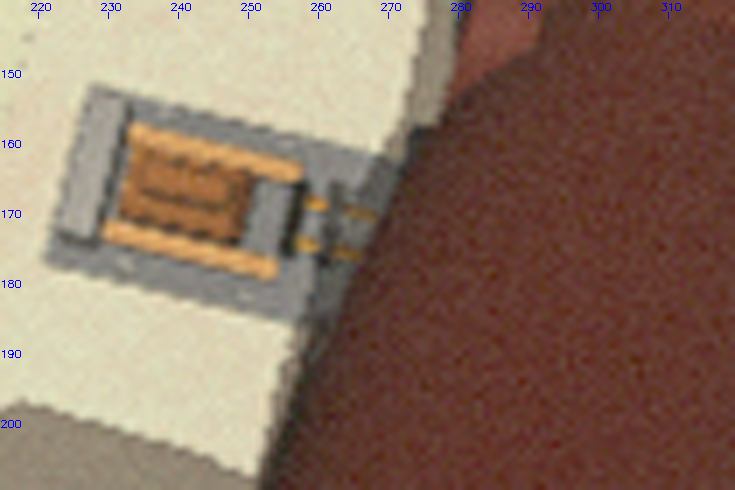

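The trigger stands between the fingers, and the jaw is visible from above: the pad strip is at about (256,171) and the plate at about (261,171). First pump.

```bash
python3 - <<'E'
from pump import *
x=-.182
while x>-.2075:
    go(x,.06); v=f(4); print("%.4f"%x,np.round(v,1))
    if v[0]>16: break
    x-=.002
st(); look(1)
E
```

```text
-0.1820 [0.3 0.1 0.2]
-0.1840 [-0.3 -0.4 -0.1]
-0.1860 [2.7 0.5 1.6]
-0.1880 [2.8 0.4 1.5]
-0.1900 [2.4 0.3 1.6]
-0.1920 [ 2.1 -0.   1.7]
-0.1940 [ 2.5 -0.6  1.7]
-0.1960 [ 1.8 -0.   2.1]
-0.1980 [3.8 0.  2. ]
-0.2000 [4.4 0.7 3.7]
-0.2020 [4.8 0.6 4.6]
-0.2040 [6.6 0.7 5.1]
-0.2060 [8.2 0.4 4.4]
 t21.42 tcp [ 0.6139 -0.1484  0.1081] F [2.04 7.33 3.94] g0.848
```

View pics/ps1.png

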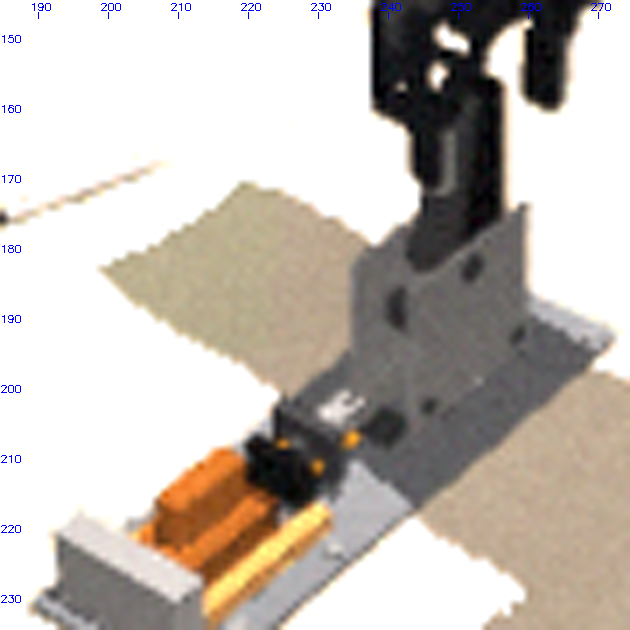

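View pics/pt1.png

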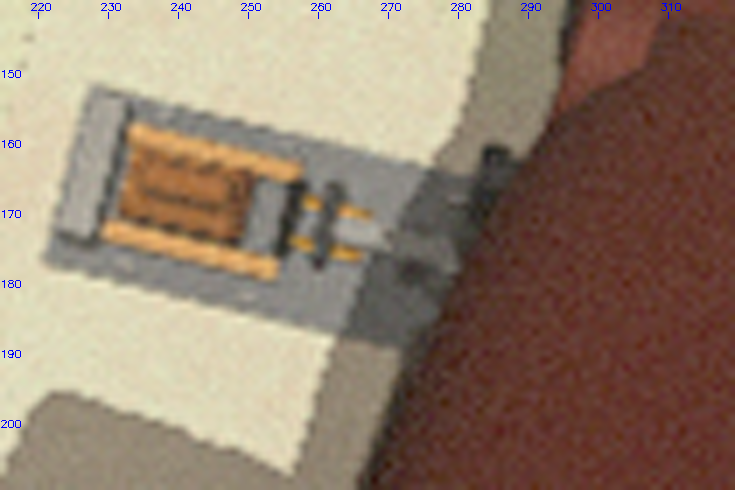

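```bash
python3 - <<'E'
from pump import *
go(-.206,.03); print(np.round(f(3),1)); go(-.2072,.03); print(np.round(f(3),1))
go(-.181,.08); bot.dwell(.1); print("rel",np.round(f(4),1)); look("1r")
for x in (-.186,-.190,-.193,-.195,-.197,-.199,-.201,-.203,-.205,-.2065,-.2075):
    go(x,.06); v=f(4); print("%.4f"%x,np.round(v,1))
    if v[0]>15: break
st(); look(2)
E
```

```text
[9.1 0.3 4.5]
[13.2 -0.4  4.1]
rel [-0.2  0.4 -0.3]
-0.1860 [ 1.1 -0.1 -0.3]
-0.1900 [2.5 0.3 1.2]
-0.1930 [ 3.4 -0.   2.4]
-0.1950 [ 3.5 -0.1  2.7]
-0.1970 [ 3.4 -0.3  3. ]
-0.1990 [ 5.8 -0.6  4.1]
-0.2010 [6.7 0.2 4.6]
-0.2030 [6.8 0.5 5.2]
-0.2050 [7.1 0.1 5.4]
-0.2065 [10.4 -0.   4.5]
-0.2075 [14.1 -0.5  4.9]
 t26.34 tcp [ 0.6139 -0.1487  0.1082] F [ 4.59 13.92  4.39] g0.847
```

View pics/ps2.png

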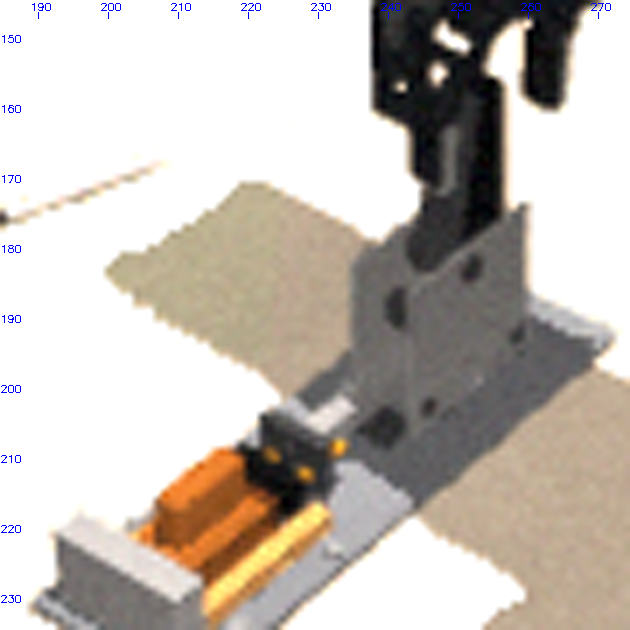

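View pics/pt2.png

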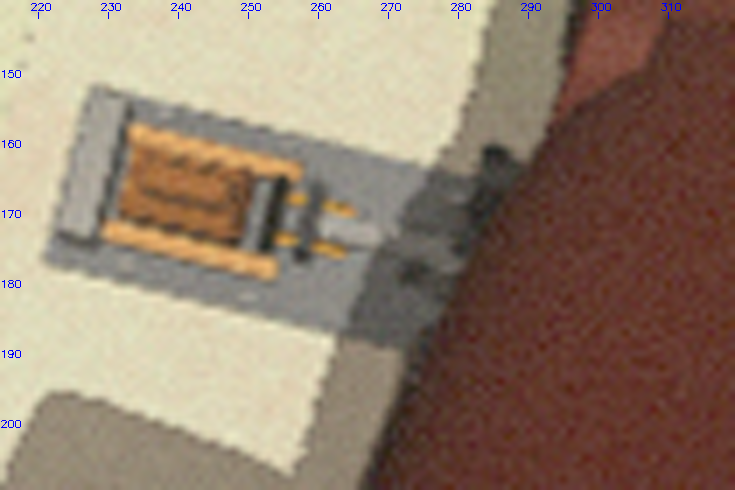

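The rod is now at about 36 mm, with a gap of about 6 mm to the stamp. Third pump, then the fourth watched closely.

```bash
python3 - <<'E'
from pump import *
go(-.181,.08); bot.dwell(.1); print("rel",np.round(f(4),1))
for x in (-.190,-.196,-.198,-.200,-.202,-.204,-.2055,-.2065,-.2075):
    go(x,.06); v=f(4); print("%.4f"%x,np.round(v,1))
    if v[0]>15 or (x>-.2055 and v[0]>9): break
st(); look(3)
E
```

```text
rel [-0.  -0.1 -0.5]
-0.1900 [2.1 0.4 1.2]
-0.1960 [3.6 0.  2.7]
-0.1980 [ 4.5 -0.2  3.6]
-0.2000 [ 6.9 -0.2  4.5]
-0.2020 [7.3 0.6 5.3]
-0.2040 [6.7 0.3 5.6]
-0.2055 [7.3 0.4 5.1]
-0.2065 [10.4 -0.1  5.1]
-0.2075 [13.5 -0.8  4.9]
 t29.99 tcp [ 0.614  -0.1487  0.1082] F [ 4.57 12.68  5.06] g0.853
```

View pics/ps3.png

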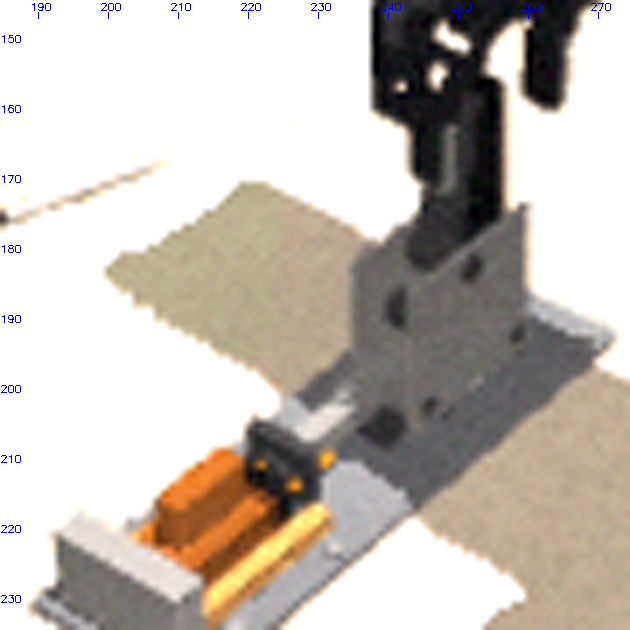

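View pics/pt3.png

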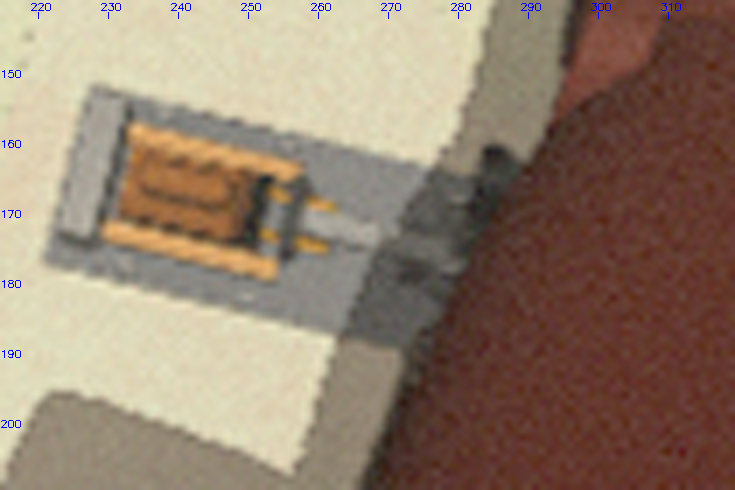

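The pad just meets the stamp, so the rod is at about 42–43 mm. Fourth pump, with a force watch.

```bash
python3 - <<'E'
from pump import *
go(-.181,.08); bot.dwell(.1); print("rel",np.round(f(4),1))
for x in (-.190,-.197,-.199,-.201,-.202,-.203,-.204,-.205,-.206,-.207):
    go(x,.04); v=f(6); print("%.4f"%x,np.round(v,1))
    if v[0]>13.5 or (x>-.2055 and v[0]>9.3): break
st(); look(4)
E
```

```text
rel [-0.  -0.2 -0. ]
-0.1900 [ 1.7 -0.   1.1]
-0.1970 [3.2 0.1 2.6]
-0.1990 [6.2 0.1 3.4]
-0.2010 [ 7.1 -0.2  5. ]
-0.2020 [7.4 0.2 5.1]
-0.2030 [7.7 0.7 5.1]
-0.2040 [7.7 0.6 5. ]
-0.2050 [7.6 0.4 5.6]
-0.2060 [7.3 0.1 4.7]
-0.2070 [11.2 -0.3  4.7]
 t34.44 tcp [ 0.614  -0.1486  0.1083] F [ 3.79 10.22  4.81] g0.852
```

View pics/ps4.png

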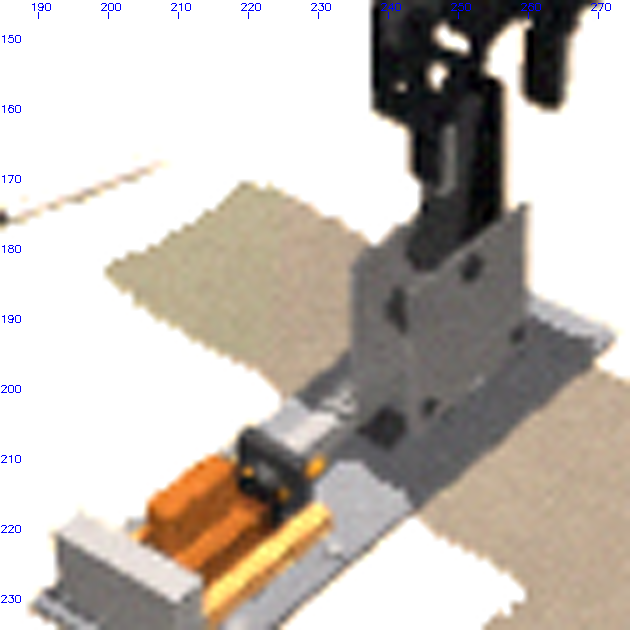

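View pics/pt4.png

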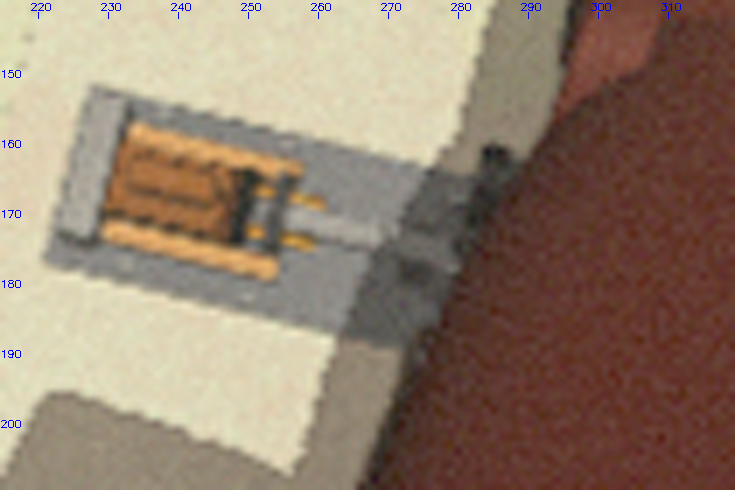

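The stamp has been pushed to the end stop and the rod is at about 50 mm. For the last squeeze I'll go millimetre by millimetre. I'll track the force and the jaw-plate/pad/stamp positions from top-view profiles, and stop at about half the pad travel.

```bash
cat >> pump.py <<'E'
XS=np.arange(-.10,.04,.0005)
def prof(n=2,z=.035):
    out=0
    for _ in range(n):
        c=cam("top"); g=c["color"].astype(np.float32)
        acc=0
        for y in np.linspace(-.012,.012,17):
            q=proj(c,[[*bedp(x,y),z] for x in XS]).astype(np.float32)
            acc=acc+cv2.remap(g,q[:,0][None],q[:,1][None],cv2.INTER_CUBIC)[0]
        out=out+acc/17
    return out/n
E
python3 - <<'E'
from pump import *
P=[prof()]
go(-.181,.08); bot.dwell(.1); print("rel",np.round(f(4),1)); P.append(prof())
for x in (-.190,-.196,-.198,-.199,-.200,-.201):
    go(x,.03); v=f(8); print("%.4f"%x,np.round(v,1))
    if v[0]>9.8: break
P.append(prof()); np.save("P.npy",P); st(); look(5)
for i in range(30,110,2): print("%.1f"%(XS[i]*1e3),[int(p[i].mean()) for p in P])
E
```

```text
rel [ 0.1  0.  -0.3]
-0.1900 [ 2.5 -0.   1.3]
-0.1960 [ 2.1 -0.2  1.7]
-0.1980 [ 3.8 -0.5  2.5]
-0.1990 [ 4.7 -0.   3.8]
-0.2000 [4.8 0.1 4.6]
-0.2010 [4.4 0.1 4.6]
 t38.08 tcp [ 0.6148 -0.1448  0.108 ] F [1.05 4.85 5.66] g0.856
-85.0 [97, 83, 96]
-84.0 [96, 83, 96]
-83.0 [96, 85, 95]
-82.0 [95, 86, 95]
-81.0 [95, 89, 95]
-80.0 [95, 92, 95]
-79.0 [94, 93, 94]
-78.0 [94, 94, 94]
-77.0 [94, 94, 94]
-76.0 [93, 93, 94]
-75.0 [93, 93, 93]
-74.0 [93, 93, 93]
-73.0 [93, 93, 93]
-72.0 [93, 93, 92]
-71.0 [92, 92, 92]
-70.0 [92, 91, 91]
-69.0 [92, 90, 91]
-68.0 [92, 89, 91]
-67.0 [92, 90, 92]
-66.0 [92, 91, 92]
-65.0 [92, 91, 92]
-64.0 [92, 93, 93]
-63.0 [93, 95, 95]
-62.0 [95, 96, 97]
-61.0 [97, 95, 97]
-60.0 [97, 92, 94]
-59.0 [95, 87, 89]
-58.0 [90, 81, 83]
-57.0 [84, 74, 75]
-56.0 [77, 67, 68]
-55.0 [70, 61, 62]
-54.0 [63, 57, 58]
-53.0 [59, 55, 56]
-52.0 [56, 56, 56]
-51.0 [56, 57, 57]
-50.0 [58, 59, 59]
-49.0 [61, 62, 62]
-48.0 [66, 67, 67]
-47.0 [70, 72, 73]
-46.0 [75, 78, 78]
```

View pics/pt5.png

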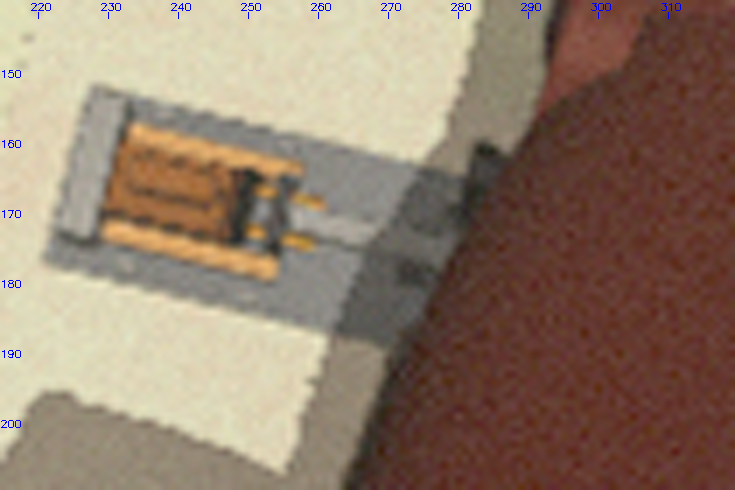

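View pics/ps5.png

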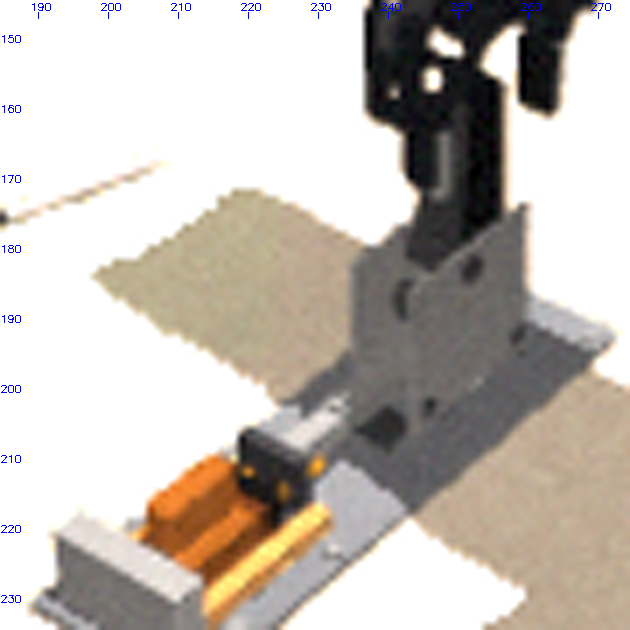

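```bash
cat > gap.py <<'E'
from pump import *
from scipy.signal import argrelmin
c=cam("top")
X=np.arange(-.11,.0,.0002)
def profpng(fn,z=.035,ys=np.linspace(-.006,.006,13)):
    g=cv2.imread(fn).astype(np.float32).mean(2); a=0
    for y in ys:
        q=((proj(c,[[*bedp(x,y),z] for x in X])-[215,140]+.5)*7-.5).astype(np.float32)
        a=a+cv2.remap(g,q[:,0][None],q[:,1][None],cv2.INTER_LINEAR)[0]
    return a/len(ys)
if __name__=="__main__":
    for ys in (np.linspace(-.006,.006,13),np.linspace(-.014,.014,21)):
      for n in ("0","1","1r","2","3","4","5"):
        p=profpng(f"pics/pt{n}.png",ys=ys); m=argrelmin(p,order=12)[0]
        print(n,[(round(X[i]*1e3,1),int(p[i])) for i in m if -.09<X[i]<-.02])
E
python3 gap.py
```

```text
0 [(np.float64(-87.6), 99), (np.float64(-76.6), 76), (np.float64(-59.6), 39), (np.float64(-45.8), 134), (np.float64(-34.6), 72)]
1 [(np.float64(-87.4), 157), (np.float64(-74.6), 77), (np.float64(-57.0), 49), (np.float64(-34.6), 77), (np.float64(-29.4), 79)]
1r [(np.float64(-74.6), 77), (np.float64(-57.4), 45), (np.float64(-46.0), 134), (np.float64(-34.8), 78), (np.float64(-30.4), 81)]
2 [(np.float64(-66.6), 80), (np.float64(-49.4), 43), (np.float64(-34.8), 72)]
3 [(np.float64(-83.0), 154), (np.float64(-70.4), 158), (np.float64(-58.4), 84), (np.float64(-41.0), 50), (np.float64(-28.6), 80)]
4 [(np.float64(-83.6), 154), (np.float64(-75.0), 153), (np.float64(-68.0), 155), (np.float64(-50.8), 85), (np.float64(-34.4), 51), (np.float64(-22.4), 87)]
5 [(np.float64(-77.6), 154), (np.float64(-74.4), 154), (np.float64(-52.0), 82), (np.float64(-34.6), 52)]
0 [(np.float64(-88.0), 92), (np.float64(-77.6), 74), (np.float64(-59.2), 41), (np.float64(-46.0), 131), (np.float64(-34.6), 73)]
1 [(np.float64(-75.0), 80), (np.float64(-57.0), 47), (np.float64(-34.8), 77)]
1r [(np.float64(-74.8), 77), (np.float64(-57.4), 45), (np.float64(-34.8), 76)]
2 [(np.float64(-90.0), 139), (np.float64(-80.4), 137), (np.float64(-67.2), 82), (np.float64(-49.6), 44), (np.float64(-34.8), 74)]
3 [(np.float64(-78.4), 136), (np.float64(-58.8), 82), (np.float64(-41.2), 49)]
4 [(np.float64(-88.6), 140), (np.float64(-81.2), 142), (np.float64(-67.6), 134), (np.float64(-51.4), 84), (np.float64(-34.8), 49)]
5 [(np.float64(-81.0), 141), (np.float64(-67.6), 136), (np.float64(-52.4), 83), (np.float64(-34.6), 50)]
```

The plate-to-pad spacing in the top view works as a gauge. It read 17.4 mm when free, 16.5 at the end of pump 4 (pad in about 0.9 mm), and about 17.4 now. I'll continue this squeeze in small steps using it.

```bash
cat >> pump.py <<'E'
from scipy.signal import argrelmin
XG=np.arange(-.075,-.02,.0002)
def gauge(n=2):
    g=0
    for _ in range(n): c=cam("top"); g=g+c["color"].astype(np.float32).mean(2)
    g=cv2.resize(g/n,None,fx=7,fy=7,interpolation=cv2.INTER_CUBIC)
    r=[]
    for ys in (np.linspace(-.006,.006,13),np.linspace(-.014,.014,21)):
        a=0
        for y in ys:
            q=((proj(c,[[*bedp(x,y),.035] for x in XG])+.5)*7-.5).astype(np.float32)
            a=a+cv2.remap(g,q[:,0][None],q[:,1][None],cv2.INTER_LINEAR)[0]
        i=(XG>-.062)&(XG<-.042); j=(XG>-.042)&(XG<-.03)
        pl=XG[i][np.argmin(a[i])]; pd=XG[j][np.argmin(a[j])]; r.append((pl*1e3,pd*1e3,17.4-(pd-pl)*1e3))
    return np.round(r,1).ravel()
E
python3 - <<'E'
from pump import *
print(gauge())
for x in (-.202,-.203,-.204,-.205,-.2058):
    go(x,.03); v=f(8); G=gauge(2); print("%.4f"%x,np.round(v,1),G)
    if v[0]>11 or G[2]>4.2: break
st()
E
```

```text
[-51.4 -35.    1.  -52.2 -35.    0.2]
-0.2020 [ 5.4 -0.2  4.9] [-51.4 -35.    1.  -52.4 -35.   -0. ]
-0.2030 [ 6.2 -0.3  4.7] [-52.4 -35.   -0.  -53.  -34.8  -0.8]
-0.2040 [ 7.1 -0.6  4.9] [-51.8 -35.4   1.  -52.2 -35.    0.2]
-0.2050 [ 7.6 -0.6  4.9] [-51.4 -35.    1.  -52.  -35.    0.4]
-0.2058 [ 8.7 -0.3  4.8] [-50.4 -35.    2.  -50.8 -35.    1.6]
 t40.75 tcp [ 0.6139 -0.1484  0.108 ] F [2.59 8.87 4.3 ] g0.844
```

This pump only took the rod's slack back up: it re-caught the same tooth, with the pad in about 1.5–2 mm at full squeeze. I'll release fully with a longer pause and squeeze again in small steps.

```bash
python3 - <<'E'
from pump import *
go(-.2068,.03); bot.dwell(.1); print("full",np.round(f(3),1),gauge(2))
go(-.178,.08); bot.dwell(.35); print("rel",np.round(f(3),1),gauge(2))
for x in (-.189,-.192,-.194,-.195,-.196,-.197):
    go(x,.04); v=f(5); G=gauge(1); print("%.4f"%x,np.round(v,1),G)
    if v[0]>10 or G[2]>4.2: break
st()
E
```

```text
full [12.3 -1.   4. ] [-50.4 -34.8   1.8 -50.6 -34.8   1.6]
rel [0.1 0.  0.5] [-51.  -35.4   1.8 -52.4 -34.8  -0.2]
-0.1890 [ 2.8 -0.4  0. ] [-51.4 -34.8   0.8 -52.8 -35.   -0.4]
-0.1920 [2.7 0.2 1.5] [-50.8 -35.2   1.8 -52.  -34.8   0.2]
-0.1940 [ 2.2 -0.1  2. ] [-52.  -35.6   1.  -52.6 -35.   -0.2]
-0.1950 [ 2.9 -0.3  1.8] [-51.8 -34.8   0.4 -52.6 -34.8  -0.4]
-0.1960 [ 2.1 -0.   2.1] [-51.8 -35.    0.6 -52.4 -34.6  -0.4]
-0.1970 [ 2.5 -0.5  2.2] [-51.2 -35.2   1.4 -52.  -34.8   0.2]
 t44.73 tcp [ 0.6158 -0.1409  0.108 ] F [1.38 2.18 1.5 ] g0.851
```

The tooth is missed because the rod creeps back about 1.7 mm while the trigger is released. The next tooth then lies just out of the pawl's reach. A quick release should let the pawl drop in before the rod creeps. Each millimetre at the grip moves the rod 0.62 mm, so a caught tooth should give about 5 mm of pad near x = -0.1985.

```bash
python3 - <<'E'
from pump import *
go(-.2068,.08); bot.dwell(.15)
a=bot.sense()["t"]; go(-.181,.3); t1=bot.sense()["t"]-a; bot.dwell(.08); go(-.191,.08); print("dt",t1,bot.sense()["t"]-a)
print(np.round(f(5),1),gauge(2))
for x in (-.193,-.195,-.1965):
    go(x,.04); v=f(5); G=gauge(1); print("%.4f"%x,np.round(v,1),G)
    if v[0]>9 or G[2]>4.5 or G[5]>4.5: break
st()
E
```

```text
dt 0.25 0.6084000000000032
[ 2.  -0.4 -0.8] [-52.2 -35.4   0.6 -52.6 -34.8  -0.4]
-0.1930 [ 2.  -0.1 -0. ] [-51.8 -35.    0.6 -52.2 -34.8  -0. ]
-0.1950 [2.5 1.  1.8] [-51.8 -35.6   1.2 -52.2 -34.8  -0. ]
-0.1965 [2.3 0.2 2.1] [-51.4 -35.6   1.6 -52.  -35.2   0.6]
 t47.10 tcp [ 0.6161 -0.1404  0.1081] F [1.49 2.43 2.24] g0.848
```

```bash
python3 - <<'E'
from pump import *
go(-.2084,.08); bot.dwell(.1); print("full",np.round(f(2),1))
a=bot.sense()["t"]; go(-.168,.4); print("dt",bot.sense()["t"]-a)
go(-.1925,.12); print(bot.sense()["t"]-a)
for x in (-.193,-.195,-.1965):
    go(x,.04); v=f(5); G=gauge(2); print("%.4f"%x,np.round(v,1),G)
    if v[0]>9 or G[5]>4.2: break
st()
E
```

```text
full [16.6 -0.3  3.7]
dt 0.25
0.6084000000000032
-0.1930 [ 1.9 -0.3 -1.2] [-51.6 -35.2   1.  -52.2 -35.    0.2]
-0.1950 [2.3 1.3 0.4] [-52.4 -35.   -0.  -52.4 -34.8  -0.2]
-0.1965 [2.5 1.  1.9] [-51.6 -35.2   1.  -51.6 -34.8   0.6]
 t49.44 tcp [ 0.616  -0.1404  0.1081] F [0.88 3.08 1.76] g0.853
```

```bash
python3 - <<'E'
from pump import *
go(-.2075,.08); bot.dwell(.1); print("full",np.round(f(2),1),gauge(3))
go(-.2045,.012); print(-.2045,np.round(f(3),1),gauge(3))
go(-.200,.015); print(-.200,np.round(f(3),1),gauge(3))
go(-.1815,.025); print("rel",gauge(3)); s=cam("side"); crop(s,185,130,290,235,6,"pics/rel.png",gain=1.6)
go(-.192,.06)
for x in (-.193,-.195,-.1965):
    go(x,.04); v=f(5); G=gauge(2); print("%.4f"%x,np.round(v,1),G)
    if v[0]>9 or G[5]>4.2: break
st()
E
```

```text
full [13.5  0.7  3.8] [-49.8 -35.2   2.8 -50.  -34.8   2.2]
-0.2045 [4.9 1.5 4.4] [-50.2 -35.2   2.4 -50.8 -34.6   1.2]
-0.2 [ 4.8 -0.3  2.2] [-52.  -35.2   0.6 -52.8 -35.   -0.4]
rel [-52.  -35.2   0.6 -52.8 -35.   -0.4]
-0.1930 [4.6 0.4 2.9] [-50.6 -35.2   2.  -50.8 -34.6   1.2]
-0.1950 [5.3 0.3 3.9] [-49.4 -35.4   3.4 -50.  -34.8   2.2]
-0.1965 [ 5.  -0.1  4.2] [-49.8 -35.2   2.8 -50.4 -34.6   1.6]
 t53.98 tcp [ 0.6161 -0.1402  0.1081] F [0.86 6.68 4.43] g0.854
```

View pics/rel.png

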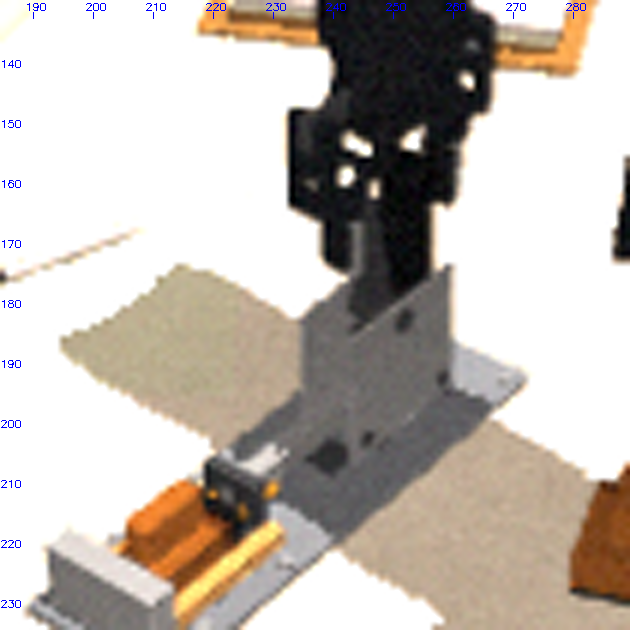

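The slow release caught the next tooth: the force rises early and the pad is already in about 2.3 mm. I'll continue in small steps.

```bash
python3 - <<'E'
from pump import *
for x in (-.1973,-.1981,-.1989,-.1997):
    go(x,.03); v=f(6); G=gauge(4); p=(G[2]+G[5])/2-.1; q=(G[0]+G[3])/2+52.3; print("%.4f"%x,np.round(v,1),G,"pad~%.1f %.1f"%(p,q))
    if v[0]>10 or max(p,q)>4.3: break
st(); look(6)
E
```

```text
-0.1973 [5.6 0.1 4.8] [-49.2 -35.    3.2 -49.4 -34.8   2.8] pad~2.9 3.0
-0.1981 [6.  0.3 5.2] [-49.4 -35.    3.  -49.6 -34.8   2.6] pad~2.7 2.8
-0.1989 [8.2 0.1 4.9] [-49.2 -35.2   3.4 -49.6 -35.    2.8] pad~3.0 2.9
-0.1997 [9.9 0.3 5. ] [-48.4 -34.8   3.8 -48.8 -34.8   3.4] pad~3.5 3.7
 t56.18 tcp [ 0.6157 -0.1422  0.1082] F [ 2.03 10.57  5.75] g0.851
```

View pics/pt6.png

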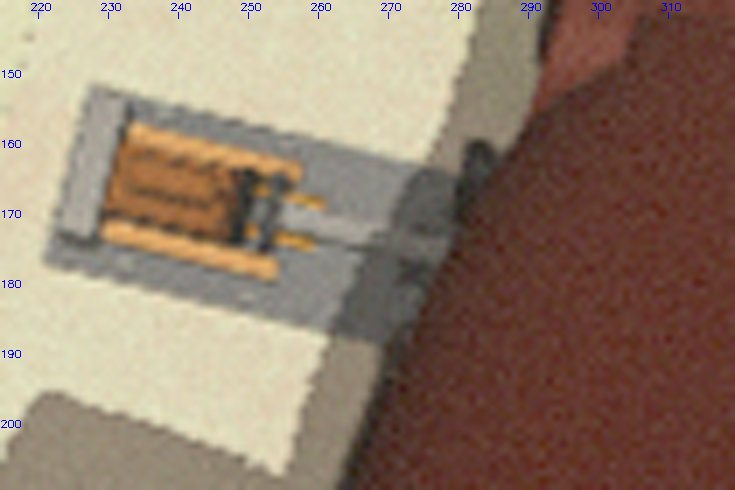

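View pics/ps6.png

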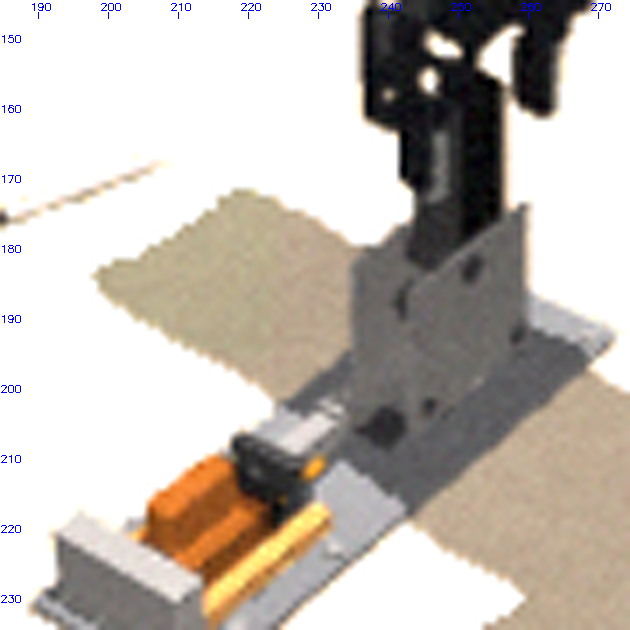

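The gauge and the force both put the pad at about 3.5 mm. The stroke geometry gives at most about 5.8 mm, so a little more is safe.

```bash
python3 - <<'E'
from pump import *
for x in (-.2004,-.2009):
    go(x,.03); v=f(6); G=gauge(4); p=(G[2]+G[5])/2-.1; q=(G[0]+G[3])/2+52.3; print("%.4f"%x,np.round(v,1),G,"pad~%.1f %.1f"%(p,q))
    if v[0]>11.5 or (p+q)/2>4.6: break
bot.dwell(.4); v=f(6); G=gauge(6); print("hold",np.round(v,1),G); st(); look(7)
E
```

```text
-0.2004 [10.7  0.1  5.4] [-48.6 -35.2   4.  -49.  -35.    3.4] pad~3.6 3.5
-0.2009 [11.6 -0.3  5.3] [-48.6 -34.8   3.6 -49.2 -34.6   2.8] pad~3.1 3.4
hold [11.6  0.3  5.8] [-48.6 -35.    3.8 -49.2 -34.6   2.8]
 t58.18 tcp [ 0.6154 -0.143   0.1082] F [ 2.92 10.53  4.76] g0.851
```

View pics/pt7.png

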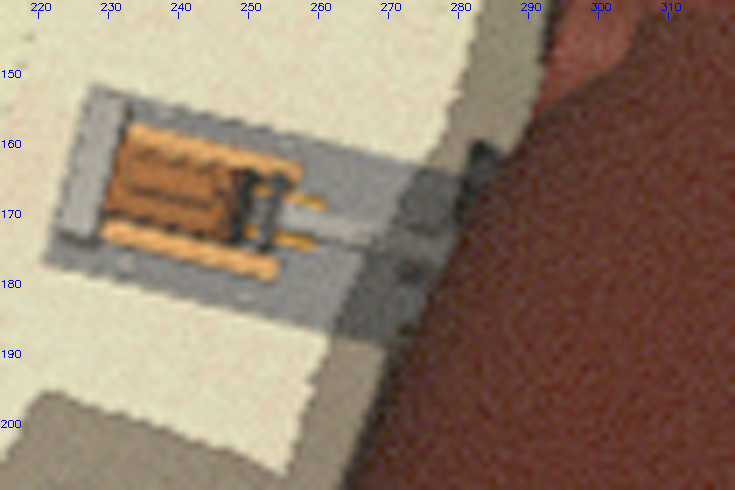

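The gauge has stalled at about 3.4 while the force suggests more. I'll cross-check the jaw advance offline with a 2-D sub-pixel match of the jaw patch against earlier frames, which costs no robot time.

```bash
cat > match.py <<'E'
import sys
sys.argv
from gap import *
XS_=np.arange(-.10,.0,.00025); YS_=np.arange(-.02,.02,.00025)
def rect(n,z=.035):
    g=cv2.imread(f"pics/pt{n}.png").astype(np.float32)
    P=np.array([[*bedp(x,y),z] for y in YS_ for x in XS_]); q=((proj(c,P)-[215,140]+.5)*7-.5).astype(np.float32)
    return cv2.remap(g,q[:,0].reshape(len(YS_),-1),q[:,1].reshape(len(YS_),-1),cv2.INTER_LINEAR)
R={n:rect(n) for n in ("1r","2","3","4","5","6","7")}
def loc(n,ref,xa,xb,span=(-.006,.02),ya=-.015,yb=.015):
    i0=np.searchsorted(XS_,xa); i1=np.searchsorted(XS_,xb); j0=np.searchsorted(YS_,ya); j1=np.searchsorted(YS_,yb)
    t=R[ref][j0:j1,i0:i1]; a=max(0,i0+int(span[0]/.00025)); b=i1+int(span[1]/.00025)
    r=cv2.matchTemplate(R[n][j0:j1,a:b],t,cv2.TM_CCOEFF_NORMED)[0]; k=int(np.argmax(r))
    d=0
    if 0<k<len(r)-1: d=.5*(r[k-1]-r[k+1])/(r[k-1]-2*r[k]+r[k+1])
    return (a+k+d-i0)*.25, r[k]
for w,lab in (((-.0725,-.0615),"plate narrow"),((-.0785,-.0615),"plate+pins")):
    for n in ("2","3","4","5","6","7"):
        print(lab,n,np.round(loc(n,"2",*w),2))
for n in ("3","4","5","6","7"): print("pad",n,np.round(loc(n,"3",-.046,-.0375,(-.006,.012)),2))
E
python3 match.py
```

```text
plate narrow 2 [-0.  1.]
plate narrow 3 [8.17 0.83]
plate narrow 4 [15.67  0.86]
plate narrow 5 [14.64  0.78]
plate narrow 6 [18.01  0.72]
plate narrow 7 [18.19  0.79]
plate+pins 2 [-0.  1.]
plate+pins 3 [8.15 0.94]
plate+pins 4 [15.63  0.96]
plate+pins 5 [14.59  0.94]
plate+pins 6 [18.01  0.91]
plate+pins 7 [18.11  0.92]
pad 3 [-0.01  1.  ]
pad 4 [6.34 0.84]
pad 5 [6.33 0.84]
pad 6 [6.33 0.82]
pad 7 [6.35 0.83]
```

The 2-D match is much cleaner: the jaw advanced 10.0 mm since state 3 while the pad face advanced 6.35 mm, so the pad is in about 3.7 mm. I'll go slightly further for margin.

```bash
python3 - <<'E'
from pump import *
go(-.2022,.02); bot.dwell(.1); v=f(6); print(np.round(v,1)); look(8); st()
E
sed -i 's/"6","7")/"6","7","8")/g' match.py; python3 match.py | grep " [78] "
```

```text
[12.   0.5  5.9]
 t58.88 tcp [ 0.6152 -0.1442  0.1083] F [ 3.54 11.68  5.99] g0.848
plate narrow 7 [18.19  0.79]
plate narrow 8 [19.06  0.74]
plate+pins 7 [18.11  0.92]
plate+pins 8 [19.17  0.91]
pad 7 [6.35 0.83]
pad 8 [6.36 0.83]
```

The pad is now in about 4.6 mm. I'll check that it holds, then hand in.

```bash
python3 - <<'E'
from pump import *
bot.dwell(1.0); print(np.round(f(6),1)); look(9); st()
E
sed -i 's/"7","8")/"7","8","9")/g' match.py; python3 match.py | grep " [89] "
```

```text
[12.5  0.4  6.1]
 t60.13 tcp [ 0.6151 -0.1442  0.1083] F [ 2.58 12.14  6.24] g0.848
plate narrow 8 [19.06  0.74]
plate narrow 9 [18.86  0.75]
plate+pins 8 [19.17  0.91]
plate+pins 9 [18.94  0.91]
pad 8 [6.36 0.83]
pad 9 [6.06 0.8 ]
```

View pics/ps9.png

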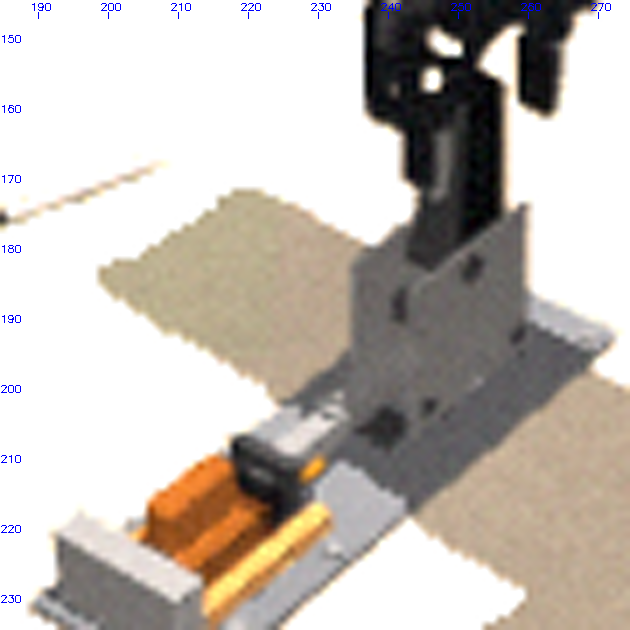

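The jaw holds steady, with the pad in about 4.7 mm and the trigger held at about 12 N. The stamp is upright at the stop, untouched.

```bash
python3 -c "
from bench import bot
print(bot.hand_in(), bot.sense()['t'])"
```

```text
the job is handed in; nothing more can be done
the job is handed in; nothing more can be done
```

I stood the slim stamp in the clamp's bed and pumped the clamp until the pad pressed it against the end stop. I handed in at about 60 s, still holding the trigger squeezed; no verdict was reported.

- **Placing:** I picked the slim stamp up by its rib. It went between the rails without touching them, and I let it go about 8 mm short of the end stop.
- **Pumping:** One finger pulled the trigger towards the handle. Four pumps brought the stamp to the stop. The next four squeezes re-caught the same tooth, because the rod crept back about 1–2 mm each time I let go. After a slow release the clamp took the next tooth, and I squeezed that last part in small steps.
- **Last checks:** Before hand-in the pad was in about 4.6–4.8 mm by image matching, so about half way. The trigger was held with about 12 N at the grip, and the jaw moved less than 0.3 mm over 1 s. The stamp stood upright between the rails at the stop, with nothing of the robot near it.
- **What disagreed:** My first, coarser image gauge read the pad about 3.4 mm where the force suggested up to 5.8 mm. The finer image match then gave 3.7 mm, so I squeezed a little further.
- **Not checked:** I did not measure the phone, cup and ink pad again at the end. The arm stayed away from them throughout.

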